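Set out a stack of hump moulds on their bats

ROBOT

A 7-joint arm with a two-finger parallel gripper is mounted at the origin on a cart in front of the work surface, level with it; the furniture and walls round the work are solid. World frame = base frame: x ahead of the robot, y to its left, z up, the work surface at z = 0. Lengths are in mm, angles in rad, forces in N, time in s.
With the tool pointing down it reaches from about 400 to 850 mm from the base axis. Payload 10.4 kg.
Tool frame: the origin (TCP) lies at the very end of the fingers, on their centre line; the grasp point (between the pads) lies 19 mm behind it; y points along the fingers, x is the direction in which the jaws open and shut, and the axes are right-handed (so a half turn about y gives the same grasp; the last joint's range is limited). The gripper opens to 87 mm and grips with 3 to 60 N. Pads are 19 mm wide; open, the fingers measure 117 mm over their backs; the gripper's body (75 mm by 190 mm) begins 51 mm behind the grasp point.
Start: joints at [1.272, 0.332, -0.065, 1.46, 0.022, 1.35, -0.088], TCP at [170.219, -601.396, 222.576] pointing down, gripper open.
Joint ranges: [-2.6, 2.6], [-0.5, 2.12], [-1.47, 1.34], [0.16, 2.42], [-1.27, 4.41], [0.06, 2.06], [-2.6, 2.6]. Speed limits (rad/s): [2.22, 2.22, 2.79, 2.79, 3.14, 3.14, 3.14].

INTERFACE

Orientations are given as a unit quaternion [w, x, y, z].
In Python, from workcell import manip, camera, camera_info gives the robot as it stands. The module is installed in compiled form; this text tells all that it offers. Calls block until the motion is done:
- manip.reach(position, orientation): joint-space move of the TCP to a pose.
- manip.move_l(position, v=150, rot=None, max_force=None): straight line of the TCP; rot=None keeps the orientation; v is the mean speed in mm/s. With max_force (N) it stops when the force on the tool has changed by that much, and returns True; else False.
- manip.move_j(angles): joint-space move.
- manip.release() and manip.grasp(force=None): open the fingers fully, or close them until they stop; force is the grip in N (None keeps the last).
- manip.wait(seconds).
- manip.inverse_kinematics(position, orientation): joint angles nearest the present ones, or None.
- manip.read_state(): the state.
- camera(name): name is "side" or "top" or "wrist"; returns (picture, depth): 384x512x3 uint8, red, green, blue; 384x512 float32, mm along the optical axis (not along the pixel's ray), 0 where there is no reading.
- camera_info(name): a dict with "intrinsics" (3x3 intrinsics, pixels), "D" ([k1, k2, p1, p2, k3] as OpenCV has them; the pictures are not rectified), "rvec" (rotation vector, rad) and "tvec" (3), from world to camera coordinates, as OpenCV has them; the wrist camera has in their place "T_tool_cam" (4x4, takes a point from camera to tool coordinates, whose origin is the TCP and whose axes are the tool frame's). Camera axes: x right, y down, z forward; pixel columns grow to the right and rows downward; lengths in mm; the calibration is good to about 2 mm. A picture is of the moment at which its call begins: read the wrist's pose just before it. camera_info takes no time and is no camera call.
A pose or a line that the arm cannot do raises manip.IKError and nothing moves.
- manip.hand_in(): hands the job in, once; it reports no verdict.
The state is a dict: "t": time; "joint_pos": joint angles; "dq": joint speeds; "joint_torque": joint torques, N m; "tcp_pos": TCP position; "tcp_rot": TCP orientation; "force": force on the tool from outside, world axes, zero at the start; "ft_torque": the same for the moment, N m; "grip_width": finger opening in mm.
Only numpy, scipy, OpenCV 4.12 (cv2) and the standard library are available. Lean on these libraries where they do the work, as an engineer would, in place of code of your own. Each camera call takes 0.05 s, during which the arm holds its last target. There are 200 camera calls.

TASK

Take the stack of wooden hump moulds apart and set each one, the same way up as it stands now, flat on the dark grey bat that has its own outline and size (small round on small round, large round on large round, square on square, oblong on oblong). Centre each mould on its bat, with the square and the oblong lined up with the edges of their bats. Leave the wooden rib and the tape measure where they are.

Things in the scene. Friction and masses are not known exactly. Their poses are not given: they have to be found in the camera images.
- mould_oblong: oblong wooden mould 104 x 60 mm, 26 mm high, bottom of the stack; its x axis runs along the 104 mm side. At the start it lies on the table. Rigid, solid, flat top and bottom, loose; origin at the centre of its underside, z up.
- mould_round_large: large round wooden mould, 60 mm diameter, 26 mm high, flat; starts on the oblong mould. Rigid, solid, flat top and bottom, loose; origin at the centre of its underside, z up.
- mould_square: square wooden mould 40 x 40 mm, 26 mm high; x and y axes along its sides; starts on the large round mould. Rigid, solid, flat top and bottom, loose; origin at the centre of its underside, z up.
- mould_round_small: small round wooden mould, 28 mm diameter, 30 mm high; starts on top of the square mould, at the top of the stack. Rigid, solid, flat top and bottom, loose; origin at the centre of its underside, z up.
- bat_oblong: oblong dark grey bat 132 x 88 mm, x axis along its 132 mm side, 12 mm thick flat slate slab fixed on the table; origin at the centre of its underside (table height), z up; its top is 12 mm above that.
- bat_round_large: large round dark grey bat, 92 mm diameter, 12 mm thick flat slate slab fixed on the table; origin at the centre of its underside (table height), z up; its top is 12 mm above that.
- bat_square: square dark grey bat 72 x 72 mm, x and y axes along its sides, 12 mm thick flat slate slab fixed on the table; origin at the centre of its underside (table height), z up; its top is 12 mm above that.
- bat_round_small: small round dark grey bat, 56 mm diameter, 12 mm thick flat slate slab fixed on the table; origin at the centre of its underside (table height), z up; its top is 12 mm above that.
- rib: bystander: thin wooden potter's rib, about 96 x 44 x 8 mm, loose on the table; origin at the centre of its underside.
- measure: bystander: tape measure, 75 x 80 x 37 mm, loose on the table; origin at the centre of its underside.
Not all that is in view belongs to the job. Leave any orange look-alike of the bat_oblong alone.

How it is judged:
By the outcome, as a careful person would: the job done as asked, in the order asked, and still so for the second after the job is handed in, with the robot touching nothing.
It also fails if it takes over 104 s, if anything falls off the work surface, if the arm or the gripper's body presses on something with over 40 N, if the wrist force passes 120 N, or if a joint passes its speed limit or range.

## Working session

There is one attempt and no reset: what is moved stays moved. The work goes in short steps, each a Python script; the robot and the scene stay as the last script left them, time stands still between calls to the robot, and variables do not carry over. Pictures are saved under pics/ and viewed, about 12 in all and at most 16, crops included, and the job is handed in when it is done.

```bash
mkdir -p pics
python3 - <<'E'
from workcell import manip, camera, camera_info
import cv2,numpy as np
for n in("top","side"):
    p,d=camera(n); cv2.imwrite(f"pics/{n}0.png",cv2.resize(p[:,:,::-1],(800,600))); np.savez(f"pics/{n}0.npz",p=p,d=d)
    i=camera_info(n); print(n,{k:np.round(v,3).tolist() for k,v in i.items()})
print(camera_info("wrist")); s=manip.read_state(); print(s['t'],s['tcp_rot'],s['force'])
E
```

```text
top {'intrinsics': [[421.872, 0.0, 258.217], [0.0, 421.872, 186.593], [0.0, 0.0, 1.0]], 'D': [0.004, 0.0, 0.0, 0.0, 0.0], 'rvec': [2.14, -2.133, 0.177], 'tvec': [-123.466, 532.448, 1283.525]}
side {'intrinsics': [[380.249, 0.0, 256.62], [0.0, 380.249, 193.34], [0.0, 0.0, 1.0]], 'D': [-0.126, 0.0, 0.0, 0.0, 0.0], 'rvec': [0.181, -2.6, 1.566], 'tvec': [493.764, 142.645, 950.631]}
{'intrinsics': array([[305.95938023,   0.        , 255.16825803],
       [  0.        , 305.95938023, 194.05098314],
       [  0.        ,   0.        ,   1.        ]]), 'D': array([-0.07906244,  0.        ,  0.        ,  0.        ,  0.        ]), 'T_tool_cam': array([[ 9.99998341e-01,  1.01825799e-03,  1.51033074e-03,
        -3.99186363e-01],
       [-1.21138797e-03, -2.47453852e-01,  9.68898923e-01,
        -1.62487413e+02],
       [ 1.36032623e-03, -9.68899146e-01, -2.47452208e-01,
         6.68843066e+01],
       [ 0.00000000e+00,  0.00000000e+00,  0.00000000e+00,
         1.00000000e+00]])}
0.1 [ 0.5642574  -0.56374804  0.42686766 -0.42612878] [-0.3929801  -0.21484567  0.82936498]
```

View pics/top0.png

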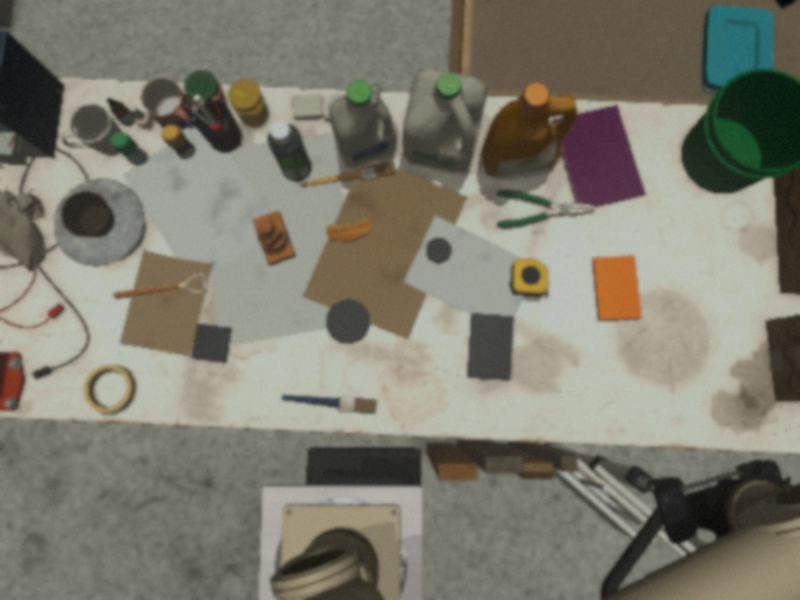

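View pics/side0.png

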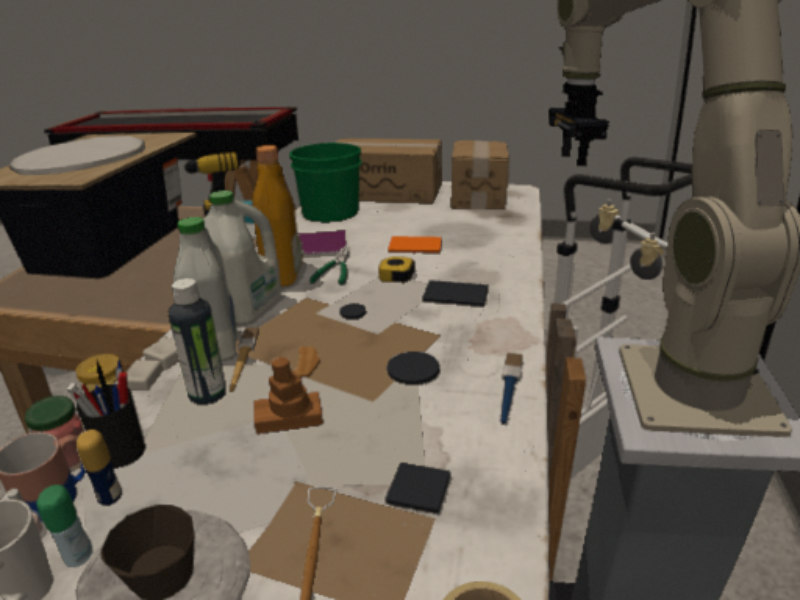

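The top view (800x600 scale) shows the stack at about (273,237) and the rib at (349,230). The bats are small round (438,250), large round (348,320), square (211,343) and oblong (491,347). The orange decoy is at (617,288) and the tape measure at (530,277). The side view confirms the stack order.

```bash
cat > h.py <<'E'
from workcell import manip, camera, camera_info
import cv2,numpy as np
from scipy.spatial.transform import Rotation as R
def Q(q): return R.from_quat([q[1],q[2],q[3],q[0]])
def pose(n,s=None):
    """camera->world rotation, camera centre"""
    i=camera_info(n)
    if n!="wrist":
        r=cv2.Rodrigues(np.array(i["rvec"],float))[0].T; return i,r,-r@np.array(i["tvec"],float).ravel()
    s=s or manip.read_state(); T=np.array(i["T_tool_cam"]); r=Q(s["tcp_rot"]).as_matrix()
    return i,r@T[:3,:3],r@T[:3,3]+np.array(s["tcp_pos"])
def rays(i,r,uv):
    k=cv2.undistortPoints(np.array(uv,float).reshape(-1,1,2),i["intrinsics"],i["D"])[:,0]
    return np.c_[k,np.ones(len(k))]@r.T
def onplane(P,uv,z):
    i,r,c=P; d=rays(i,r,uv); return c+d*((z-c[2])/d[:,2])[:,None]
def cloud(P,depth):
    i,r,c=P; h,w=depth.shape; v,u=np.mgrid[:h,:w]
    return (c+rays(i,r,np.c_[u.ravel(),v.ravel()])*depth.reshape(-1,1)).reshape(h,w,3)
def down(a):
    """tool y down, tool x (jaw axis) at world angle a"""
    x=np.array([np.cos(a),np.sin(a),0]); y=np.array([0,0,-1.]); q=R.from_matrix(np.c_[x,y,np.cross(x,y)]).as_quat()
    return np.r_[q[3],q[:3]]
E
python3 - <<'E'
from h import *
P=pose("top"); f=np.load("pics/top0.npz"); p,d=f["p"],f["d"]; s=.64
print("cam",P[2])
g=p.max(2)
for n,u,v in(("sr",438,250),("lr",348,320),("sq",211,343),("ob",491,347),("orange",617,288)):
    u,v=u*s,v*s
    m=(abs(p.astype(int)-p[int(v),int(u)]).sum(2)<75).astype(np.uint8)
    k,l=cv2.connectedComponents(m); m=(l==l[int(v),int(u)]).astype(np.uint8)
    c=max(cv2.findContours(m,0,1)[0],key=len)[:,0]
    w=onplane(P,c,12)[:,:2].astype(np.float32)
    print(n,m.sum(),cv2.minAreaRect(w), "z",np.median(cloud(P,d)[m>0][:,2]).round(1))
C=cloud(P,d)
c=C[int(237*s)-22:int(237*s)+22,int(273*s)-20:int(273*s)+20]
print(np.round(c[::3,::3,2]).astype(int))
for a,b in((98,125),(72,88),(45,58),(18,34)):
    m=(c[...,2]>a)&(c[...,2]<b); q=c[m]; print(a,m.sum(),q.mean(0).round(1),cv2.minAreaRect(q[:,:2].astype(np.float32)))
i=camera_info("top")
for n in("stack",273,237),("rib",349,230),("meas",530,277): print(n,onplane(P,[[n[1]*s,n[2]*s]],20))
s_=manip.read_state(); print(Q(s_["tcp_rot"]).as_matrix().round(2))
E
```

```text
cam [ 316.49578542 -119.91580151 1353.37802708]
sr 180 ((624.5686645507812, -192.5214080810547), (45.5605583190918, 50.1296272277832), 89.5360336303711) z 10.4
lr 618 ((481.4962158203125, -7.8228607177734375), (90.2079086303711, 86.25926971435547), 0.17857971787452698) z 10.7
sq 471 ((431.6392517089844, 270.51544189453125), (69.92338562011719, 67.9045181274414), 83.16961669921875) z 10.4
ob 1053 ((425.3338928222656, -298.1763000488281), (83.30814361572266, 129.98599243164062), 86.16304779052734) z 10.5
orange 1043 ((548.37451171875, -560.9120483398438), (128.8784637451172, 85.7335205078125), 3.37614369392395) z 10.5
[[  3  -1   0  -8   3   2  -2   1   0   2  -1  -4  -3   0]
 [  0   6   2  -5  -3   0   4   0  -2   9  -3   3   1  -3]
 [ -2   0   0  -3  -2  -1  -4  26  20   0  -3   1  -1  -4]
 [  2  -1   2  -2  24  25  21  25  21   3  -2  -4   8  -5]
 [  3  -3  -2  26  23 110 108  25  25  23   1   2  -1   1]
 [ -1   0   3  20 108 110 104  80  51  26   0  -1   3  -5]
 [ -2   1  -7  -2 100 108 110  83  75  47   0  -5  -2  -1]
 [ -4   2   0   3  82  82  88  77  76  47  17  -1   0  -3]
 [ -
[... 473 characters left out ...]
06), (24.71479606628418, 24.706096649169922), 87.19825744628906)
72 91 [643.3 145.6  77.2] ((649.1593017578125, 147.73727416992188), (39.31058120727539, 40.02908706665039), 44.40174102783203)
45 96 [638.7 140.5  50.5] ((643.5408935546875, 142.1989288330078), (45.27284240722656, 56.06571960449219), 45.996986389160156)
18 269 [645.4 143.6  24.5] ((651.2283935546875, 148.7895965576172), (103.76693725585938, 59.91069030761719), 20.405933380126953)
('stack', 273, 237) [[650.73394965 149.55300362  20.        ]]
('rib', 349, 230) [[666.27026001  -8.04775117  20.        ]]
('meas', 530, 277) [[ 567.98471075 -382.16797272   20.        ]]
[[ 0.27 -0.    0.96]
 [-0.96  0.    0.27]
 [-0.   -1.   -0.  ]]
```

Run:
```python
from h import *
f=np.load("pics/top0.npz"); C=cloud(pose("top"),f["d"])
m=(C[...,2]>60)&(abs(C[...,1]-140)<170)&(C[...,0]>560)&(C[...,0]<900)
q=C[m]; q=q[np.hypot(q[:,0]-650,q[:,1]-147)>60]
for y in range(-30,310,20):
    k=q[abs(q[:,1]-y)<10]
    if len(k): j=k[:,0].argmin(); print(y,k[j].round(), "zmax",k[:,2].max().round())
deg=np.deg2rad
def ik(n,p,a):
    r=manip.inverse_kinematics(p,down(deg(a))); print(n,a,None if r is None else np.round(r,2).tolist())
for a in(-70,110): ik("ob",[650,148,3],a)
for a in(-135,-46,44,134): ik("sq",[650,148,55],a)
for a in(-94,86): ik("obp",[425,-298,20],a)
for a in(-97,-7,83,173): ik("sqp",[432,270,20],a)
ik("lrp",[481,-8,20],-90); ik("srp",[625,-192,20],-90); ik("look",[640,148,300],-70)
# looks on the way
poses=[("ob",[425,-298,200],-90),("sr",[625,-192,200],-90),("lr",[481,-8,200],-90),("sq",[432,270,200],-70),("st",[640,148,290],-70)]
for n,p,a in poses:
    manip.reach(p,down(deg(a))); manip.wait(.2)
    s=manip.read_state(); i,d=camera("wrist"); print(n,s["t"])
    np.savez(f"pics/w_{n}.npz",p=i,d=d,pos=s["tcp_pos"],rot=s["tcp_rot"]); 
tiles=[np.load(f"pics/w_{n[0]}.npz")["p"] for n in poses]
tiles=[cv2.resize(t[:,:,::-1],(266,200)) for t in tiles]+[np.zeros((200,266,3),np.uint8)]
cv2.imwrite("pics/w1.png",np.vstack([np.hstack(tiles[:3]),np.hstack(tiles[3:])]))
```

```text
-30 [807. -21. 106.] zmax 256.0
-10 [805. -18.  62.] zmax 251.0
10 [811.   1.  70.] zmax 197.0
30 [850.  21. 105.] zmax 167.0
70 [789.  80. 135.] zmax 169.0
90 [775.  96. 162.] zmax 210.0
110 [774. 101. 165.] zmax 212.0
130 [779. 123. 146.] zmax 209.0
170 [899. 179. 105.] zmax 105.0
190 [890. 199. 110.] zmax 112.0
210 [891. 202. 109.] zmax 113.0
230 [846. 240.  91.] zmax 142.0
250 [838. 252. 100.] zmax 139.0
270 [837. 267.  94.] zmax 137.0
290 [842. 280.  91.] zmax 143.0
ob -70 [0.32, 0.81, -0.9, 1.51, 0.67, 1.15, -1.92]
ob 110 [0.49, 1.04, -1.26, 1.5, 1.0, 1.34, 1.06]
sq -135 [-0.93, 0.76, 0.95, 1.56, -0.65, 1.17, -2.21]
sq -46 [0.37, 0.78, -0.98, 1.48, 0.66, 1.24, -1.5]
sq 44 [0.39, 0.8, -1.02, 1.48, 0.7, 1.26, 0.05]
sq 134 [0.49, 0.95, -1.25, 1.47, 0.91, 1.38, 1.52]
obp -94 [0.79, 0.34, -0.3, 1.93, 0.13, 0.89, -1.22]
obp 86 [1.05, 0.38, -0.6, 1.92, 0.27, 0.92, 1.82]
sqp -97 [-0.04, 0.39, -0.69, 1.94, 0.31, 0.92, -2.58]
sqp -7 [0.36, 0.67, -1.24, 1.92, 0.72, 1.1, -1.3]
sqp 83 [0.35, 0.64, -1.21, 1.92, 0.69, 1.08, 0.29]
sqp 173 [0.36, 0.67, -1.24, 1.92, 0.72, 1.09, 1.84]
lrp -90 [0.64, 0.35, -0.8, 2.01, 0.32, 0.91, -1.9]
srp -90 [0.55, 0.61, -0.44, 1.56, 0.29, 1.04, -1.53]
look -70 [0.38, 0.6, -1.11, 1.2, 0.53, 1.64, -1.83]
ob 1.775
sr 2.9333
lr 4.1083
sq 5.45
st 6.7083
```

View pics/w1.png

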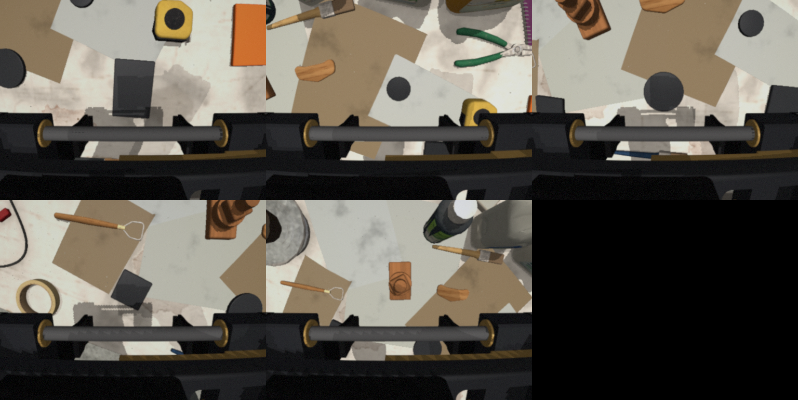

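The wrist tiles show all the bats and the stack (tile 5, about (400,280)) clearly. Only the oblong bat touches the gripper silhouette. Next I fit prism silhouettes to the bats and look at the stack enlarged.

```bash
cat >> h.py <<'E'
from scipy.optimize import minimize
T=np.linspace(0,2*np.pi,60,endpoint=False)
def shape(n):
    if np.ndim(n)==0: return np.c_[np.cos(T),np.sin(T)]*n/2
    return np.array([[1,1],[-1,1],[-1,-1],[1,-1]])*np.array(n)/2
def project(P,X):
    i,r,c=P; return cv2.projectPoints((np.asarray(X,float)-c)@r,np.zeros(3),np.zeros(3),i["intrinsics"],i["D"])[0][:,0]
def sil(P,sh,x,y,a,z0,z1,hw=(384,512)):
    w=sh@np.array([[np.cos(a),np.sin(a)],[-np.sin(a),np.cos(a)]])+[x,y]
    uv=np.vstack([project(P,np.c_[w,np.full(len(w),z)]) for z in (z0,z1)])
    h=cv2.convexHull(uv.astype(np.float32))[:,0]
    m=np.zeros((hw[0]*4,hw[1]*4),np.uint8); cv2.fillConvexPoly(m,np.round((h+.5)*64-8).astype(np.int32),255,cv2.LINE_8,4)
    return cv2.resize(m,(hw[1],hw[0]),interpolation=cv2.INTER_AREA)/255.
def fit(P,mask,valid,sh,x0,z0,z1,rnd):
    def f(v): return (abs(sil(P,sh,v[0],v[1],0 if rnd else v[2]*.02,z0,z1)-mask)*valid).sum()
    b=np.array(x0,float); b[2]/=.02
    n=2 if rnd else 3
    for _ in range(2):
        s=np.vstack([b[:n]]+[b[:n]+4*np.eye(n)[j] for j in range(n)])
        o=minimize(lambda v:f(np.r_[v,b[n:]]),b[:n],method="Nelder-Mead",options=dict(initial_simplex=s,xatol=.05,fatol=.05)); b[:n]=o.x
    b[2]*=.02; return b,o.fun,mask.sum()
def loadw(n):
    f=np.load(f"pics/w_{n}.npz"); return pose("wrist",dict(tcp_pos=f["pos"],tcp_rot=f["rot"])),f["p"],f["d"]
BATS=dict(ob=((132,88),(425.3,-298.2,-.067)),sr=(56,(624.6,-192.5,0)),lr=(92,(481.5,-7.8,0)),sq=((72,72),(431.6,270.5,-.119)))
E
python3 - <<'E'
from h import *
def run(n,P,p,tag):
    sz,x0=BATS[n]; sh=shape(sz); m0=sil(P,sh,*x0,0,12)>.5
    valid=cv2.dilate(m0.astype(np.uint8),np.ones((15,15)))
    g=p.max(2).astype(float); d=np.median(g[cv2.erode(m0.astype(np.uint8),np.ones((5,5)))>0]); l=np.median(g[(valid>0)&~(cv2.dilate(m0.astype(np.uint8),np.ones((7,7)))>0)])
    soft=np.clip((l-g)/(l-d),0,1) if tag=="top" else (g<(.55*d+.45*l)).astype(float)
    v=valid.copy().astype(float)
    if tag!="top": v[216:]=0   # gripper in view
    print(n,tag,[np.round(q,3) for q in fit(P,soft,v,sh,x0,0,12,np.ndim(sz)==0)],"dl",d,l)
f=np.load("pics/top0.npz")
for n in BATS: run(n,*loadw(n)[:2],"w"); run(n,pose("top"),f["p"],"top")
P,p,d=loadw("st"); run("sr",*loadw("lr")[:2],"w-from-lr")
cv2.imwrite("pics/st.png",cv2.resize(p[70:230,170:350,::-1],None,fx=4,fy=3.75,interpolation=cv2.INTER_CUBIC))
C=cloud(P,d)
for a,b in((100,125),(70,88),(44,60),(18,34)):
    k=(C[...,2]>a)&(C[...,2]<b)&(np.hypot(C[...,0]-650,C[...,1]-147)<70); q=C[k]; print(a,k.sum(),np.median(q[:,2]).round(1),cv2.minAreaRect(q[:,:2].astype(np.float32)),cv2.minEnclosingCircle(q[:,:2].astype(np.float32)))
E
```

```text
ob w [array([ 4.27697e+02, -2.99295e+02, -6.50000e-02]), np.float64(228.961), np.float64(89251.0)] dl 54.0 185.0
ob top [array([ 4.26707e+02, -2.99114e+02, -7.40000e-02]), np.float64(147.935), np.float64(87734.418)] dl 69.0 179.0
sr w [array([ 628.597, -193.181,    0.   ]), np.float64(166.353), np.float64(89332.0)] dl 55.0 197.0
sr top [array([ 627.704, -193.782,    0.   ]), np.float64(85.694), np.float64(73049.441)] dl 66.0 159.0
lr w [array([478.73 ,  -6.171,   0.   ]), np.float64(275.255), np.float64(87350.0)] dl 54.0 149.0
lr top [array([480.21 ,  -7.492,   0.   ]), np.float64(245.656), np.float64(73508.944)] dl 68.0 158.0
sq w [array([ 4.32446e+02,  2.71891e+02, -1.21000e-01]), np.float64(517.573), np.float64(85863.0)] dl 51.0 169.5
sq top [array([ 4.32731e+02,  2.72527e+02, -1.38000e-01]), np.float64(138.241), np.float64(73378.071)] dl 63.0 162.0
sr w-from-lr [array([ 628.432, -193.452,    0.   ]), np.float64(233.024), np.float64(89236.0)] dl 59.0 188.0
100 463 108.3 ((652.2767333984375, 149.81964111328125), (27.557430267333984, 26.369333267211914), 20.775846481323242) ((652.2796630859375, 149.70016479492188), 13.923237800598145)
70 534 78.0 ((649.4017944335938, 149.20091247558594), (39.914764404296875, 39.620975494384766), 47.2968864440918) ((649.6032104492188, 148.9543914794922), 26.15631675720215)
44 547 52.3 ((648.79052734375, 148.555419921875), (58.44744873046875, 58.489681243896484), 20.294193267822266) ((648.7482299804688, 148.30615234375), 29.95235252380371)
18 1566 26.3 ((651.6767578125, 149.64285278320312), (105.02335357666016, 59.98736572265625), 21.263500213623047) ((652.3963623046875, 149.4837646484375), 58.42889404296875)
```

View pics/st.png

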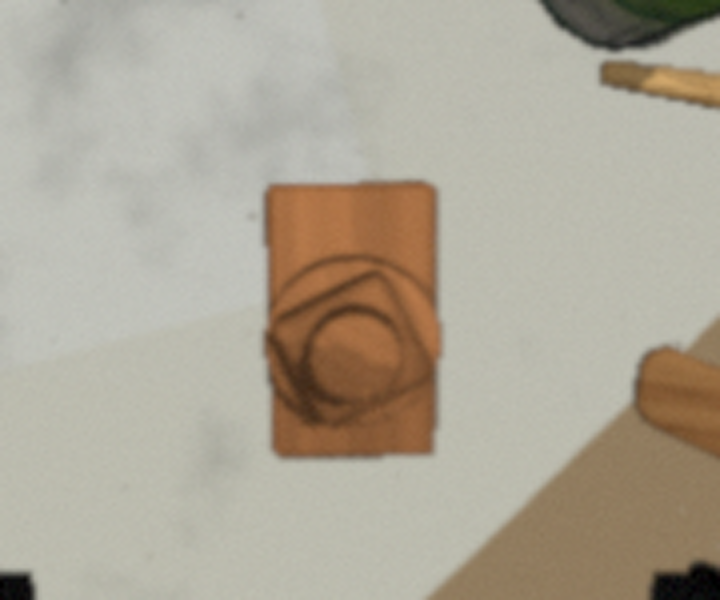

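The enlarged crop shows the oblong upright in tool axes, centred near crop (352,320). The square is turned about 47° in world, and the small round is near (352,357). The rib is well clear to the right. First grasp: the small round.

```bash
cat >> h.py <<'E'
deg=np.deg2rad
def snap(n):
    s=manip.read_state(); i,d=camera("wrist"); np.savez(f"pics/w_{n}.npz",p=i,d=d,pos=s["tcp_pos"],rot=s["tcp_rot"]); return i
def pick(x,y,a,z,force=20):
    manip.release(); manip.reach([x,y,z+60],down(a)); manip.move_l([x,y,z],v=80); manip.grasp(force)
    s=manip.read_state(); print("grip",s["grip_width"],np.round(s["tcp_pos"],1),"t",s["t"])
    manip.move_l([x,y,max(z+80,150)],v=150); print("lifted",manip.read_state()["grip_width"])
def place(x,y,a,off,name,look=(200,0)):
    manip.reach([x,y,100],down(a)); manip.move_l([x,y,12+off+8],v=120)
    hit=manip.move_l([x,y,12+off-2],v=20,max_force=5); s=manip.read_state(); print("down",hit,np.round(s["tcp_pos"],1),s["force"].round(1))
    manip.release(); manip.move_l([x,y,12+off+60],v=120); manip.reach([x,y,200],down(a)); manip.wait(.2)
    p=snap(name); cv2.imwrite(f"pics/{name}.png",p[40:240,130:390,::-1].repeat(3,0).repeat(3,1)); print("t",s["t"])
E
python3 - <<'E'
from h import *
pick(651.9,149.5,deg(-70),82)
place(628.2,-193.4,deg(-90),4,"p_sr")
E
```

```text
grip 27.395436417945987 [651.9 149.5  82. ] t 9.5167
lifted 27.562945490152266
down True [ 628.4 -193.5   15.8] [-0.4 -1.   4.6]
t 12.75
```

View pics/p_sr.png

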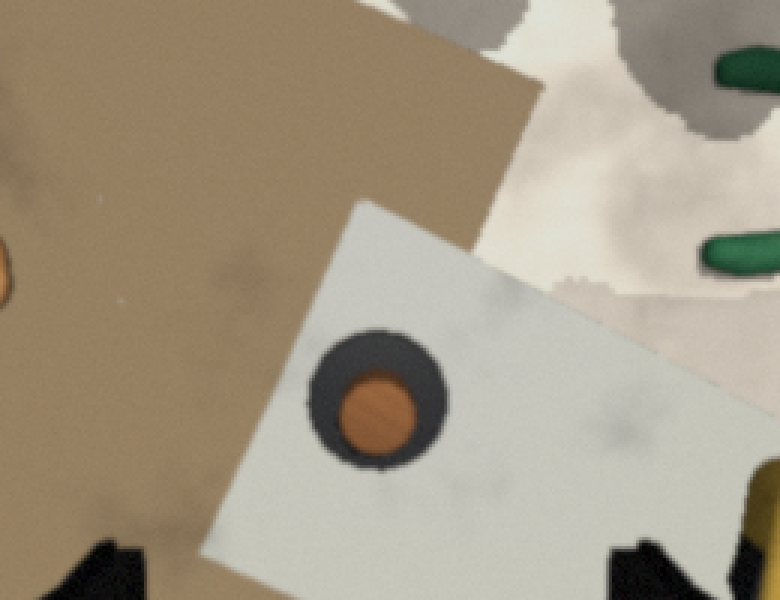

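The mould stands on the bat, with its top at (378,415) and the bat at (378,400). The offset is partly perspective, so I'll fit both silhouettes in the same image.

```bash
cat >> h.py <<'E'
MO=dict(sr=(28,30),lr=(60,26),sq=((40,40),26),ob=((104,60),26))
def check(n,P,p,a0,tag="",x0=None,bat=True):
    """fit bat and mould silhouettes in one image, print the offset"""
    sz,b0=BATS[n]; b0=x0 if x0 is not None else b0; v=cv2.dilate((sil(P,shape(sz),*b0,0,12)>.5).astype(np.uint8),np.ones((15,15))).astype(float)
    if tag!="top": v[222:]=0
    q=p.astype(float); wood=((q[...,0]-q[...,2])>.35*q[...,0])&(q[...,0]>60); dark=q.max(2)<(105 if tag!="top" else 112)
    ms,mh=MO[n]; rb=np.ndim(sz)==0
    m,e1,_=fit(P,wood*v,v,shape(ms),(b0[0],b0[1],a0),12,12+mh,rb)
    u=v*(1-cv2.dilate(wood.astype(np.uint8),np.ones((3,3))))   # judge the bat away from the mould
    if bat: b,e2,_=fit(P,dark*1.,u,shape(sz),b0,0,12,rb)
    else: b,e2=np.array(b0),0
    d=m-b; print(n,tag,"mould",m.round(3),round(e1),"bat",b.round(3),round(e2),"diff mm",d[:2].round(2),"deg",np.rad2deg(d[2]).round(2)); return m,b
E
python3 - <<'E'
from h import *
P,p,_=loadw("p_sr"); check("sr",P,p,0)
p,d=camera("top"); check("sr",pose("top"),p,0,"top")
# look at the stack again
manip.reach([640,148,240],down(deg(-43))); manip.wait(.2); snap("st2"); P,p,d=loadw("st2")
C=cloud(P,d)
for a,b in((70,88),(44,60),(18,34)):
    k=(C[...,2]>a)&(C[...,2]<b)&(np.hypot(C[...,0]-650,C[...,1]-147)<70); q=C[k]; print(a,k.sum(),cv2.minAreaRect(q[:,:2].astype(np.float32)))
E
```

```text
sr  mould [ 628.935 -193.824    0.   ] 47 bat [ 628.037 -193.775    0.   ] 189 diff mm [ 0.9  -0.05] deg 0.0
sr top mould [ 602.788 -169.672    0.   ] 116 bat [ 652.455 -149.666    0.   ] 107 diff mm [-49.67 -20.01] deg 0.0
70 1346 ((650.0927734375, 149.3916778564453), (39.28081512451172, 39.56551742553711), 47.59218978881836)
44 661 ((649.4805297851562, 148.54568481445312), (58.17270278930664, 59.279762268066406), 6.438699245452881)
18 1951 ((652.24169921875, 149.75375366210938), (104.58262634277344, 60.209388732910156), 20.663673400878906)
```

Run:
```python
from h import *
pick(650.1,149.4,deg(-42.4),56)
place(432.5,272.1,-.127,4,"p_sq")
P,p,_=loadw("p_sq"); check("sq",P,p,-.127,x0=(432.5,272.1,-.127))
# second view further back
manip.reach([400,262,230],down(deg(-60))); manip.wait(.2); snap("p_sq2"); P,p,_=loadw("p_sq2"); check("sq",P,p,-.127,x0=(432.5,272.1,-.127))
cv2.imwrite("pics/p_sq2.png",p[20:240,100:400,::-1].repeat(2,0).repeat(2,1))
```

```text
grip 39.743666058416615 [650.1 149.4  56. ] t 19.5333
lifted 39.786711498864975
down True [432.8 272.1  15.5] [ 0.6 -0.9  3.9]
t 22.5417
sq  mould [ 4.32365e+02  2.71448e+02 -1.36000e-01] 157 bat [ 4.32917e+02  2.73691e+02 -1.25000e-01] 132 diff mm [-0.55 -2.24] deg -0.63
sq  mould [ 4.32381e+02  2.72218e+02 -1.24000e-01] 50 bat [ 4.33082e+02  2.72711e+02 -1.18000e-01] 155 diff mm [-0.7  -0.49] deg -0.32
```

View pics/p_sq2.png

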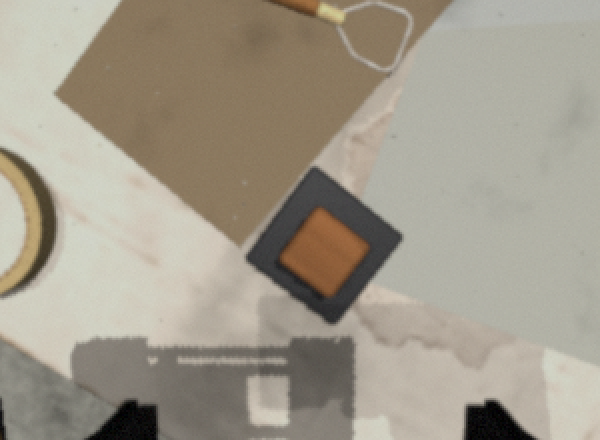

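The square is aligned and about 0.8 mm off centre. Next I re-measure the large round and oblong bats from better viewpoints, then pick the large round.

Run:
```python
from h import *
def bat(n,p,a):
    manip.reach(p,down(deg(a))); manip.wait(.2); snap("b_"+n); P,p,_=loadw("b_"+n)
    sz,b0=BATS[n]; sh=shape(sz); v=cv2.dilate((sil(P,sh,*b0,0,12)>.5).astype(np.uint8),np.ones((15,15))).astype(float); v[222:]=0
    for th in(85,105): print(n,th,[np.round(q,3) for q in fit(P,(p.max(2)<th)*1.,v,sh,b0,0,12,np.ndim(sz)==0)][:2])
bat("lr",[440,-8,230],-90); bat("ob",[400,-285,260],-94)
manip.reach([630,148,220],down(deg(-70))); manip.wait(.2); snap("st3"); P,p,d=loadw("st3"); C=cloud(P,d)
for a,b in((44,60),(18,34)):
    k=(C[...,2]>a)&(C[...,2]<b)&(np.hypot(C[...,0]-650,C[...,1]-147)<70); q=C[k]; print(a,k.sum(),cv2.minAreaRect(q[:,:2].astype(np.float32)))
pick(649,149,deg(-69.3),30)
place(479.8,-7,deg(-90),4,"p_lr")
manip.reach([440,-8,230],down(deg(-90))); manip.wait(.2); snap("p_lr2"); P,p,_=loadw("p_lr2"); check("lr",P,p,0,x0=(479.8,-7,0))
cv2.imwrite("pics/p_lr2.png",p[20:240,100:400,::-1].repeat(2,0).repeat(2,1))
```

```text
lr 85 [array([478.49 ,  -6.403,   0.   ]), np.float64(299.659)]
lr 105 [array([479.233,  -6.403,   0.   ]), np.float64(186.369)]
ob 85 [array([ 4.27127e+02, -2.98881e+02, -6.40000e-02]), np.float64(361.529)]
ob 105 [array([ 4.27032e+02, -2.98967e+02, -6.20000e-02]), np.float64(234.341)]
44 2309 ((648.8524169921875, 148.69615173339844), (58.674346923828125, 58.24672317504883), 20.843090057373047)
18 2184 ((652.3885498046875, 150.0988311767578), (103.96756744384766, 59.59391403198242), 21.057453155517578)
grip 59.11719022731609 [649.1 149.   30.1] t 33.0667
lifted 58.99807168590353
down True [480.   -7.2  15.7] [ 0.9 -0.8  4.3]
t 36.175
lr  mould [479.939  -7.653   0.   ] 211 bat [480.089  -6.909   0.   ] 157 diff mm [-0.15 -0.74] deg 0.0
```

View pics/p_lr2.png

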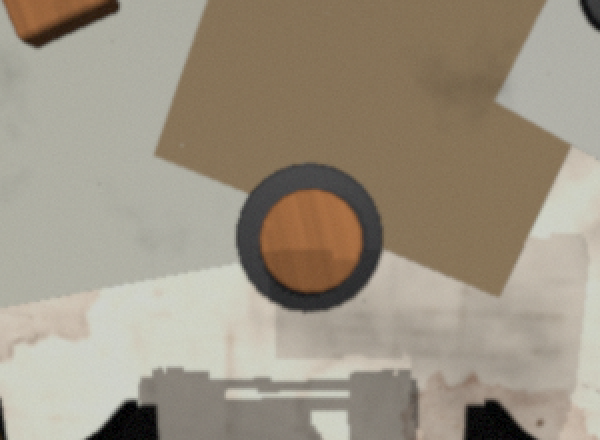

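Large round is centred to under 1 mm. Now the oblong.

Run:
```python
from h import *
pick(652.3,149.8,deg(-69.1),4,30)
a=-.066; place(427.1,-299.1,a-np.pi/2,4,"p_ob")
manip.reach([385,-285,260],down(deg(-94))); manip.wait(.2); snap("p_ob2"); P,p,_=loadw("p_ob2"); check("ob",P,p,a,x0=(427.1,-299.1,a))
cv2.imwrite("pics/p_ob2.png",p[20:240,100:400,::-1].repeat(2,0).repeat(2,1))
j=[1.272,.332,-.065,1.46,.022,1.35,-.088]; manip.move_j(j); manip.wait(.3)
p,_=camera("top"); P=pose("top"); cv2.imwrite("pics/top1.png",p[120:280,100:470,::-1].repeat(2,0).repeat(2,1))
for n,x in(("sr",(628.2,-193.4,0)),("sq",(432.5,272.1,-.127)),("lr",(479.8,-7,0)),("ob",(427.1,-299.1,-.066))): check(n,P,p,x[2],"top",x0=x)
print(manip.read_state()["t"])
```

```text
grip 60.208073908845115 [652.3 149.8   4.1] t 42.0833
lifted 59.78172893360413
down True [ 427.2 -299.4   15.9] [-1.5 -0.3  4.7]
t 46.2667
ob  mould [ 4.27218e+02 -2.99603e+02 -7.50000e-02] 94 bat [ 4.27783e+02 -2.99151e+02 -6.80000e-02] 210 diff mm [-0.56 -0.45] deg -0.37
sr top mould [ 630.549 -194.335    0.   ] 81 bat [ 627.414 -193.269    0.   ] 33 diff mm [ 3.14 -1.07] deg 0.0
sq top mould [ 4.32313e+02  2.72640e+02 -1.02000e-01] 143 bat [ 4.32628e+02  2.73114e+02 -1.17000e-01] 25 diff mm [-0.32 -0.47] deg 0.84
lr top mould [480.735  -7.746   0.   ] 427 bat [479.271  -7.702   0.   ] 20 diff mm [ 1.46 -0.04] deg 0.0
ob top mould [ 4.26594e+02 -3.00197e+02 -6.80000e-02] 32 bat [ 4.26970e+02 -2.98259e+02 -8.40000e-02] 60 diff mm [-0.38 -1.94] deg 0.95
51.0167
```

View pics/p_ob2.png

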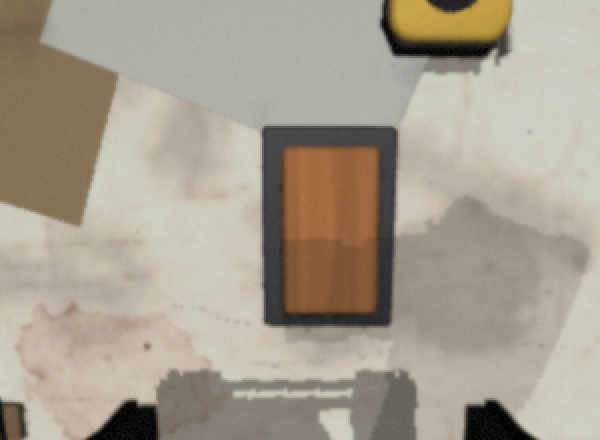

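View pics/top1.png

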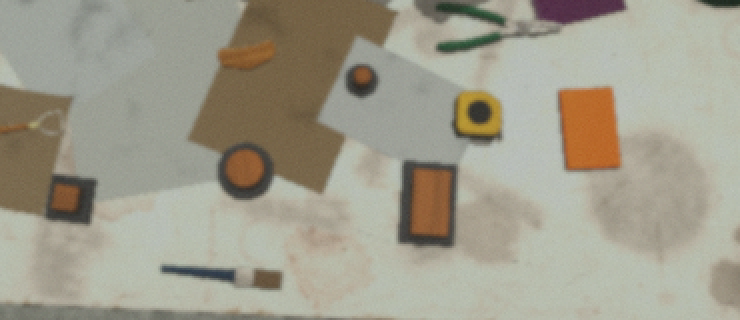

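Three moulds agree in both cameras to about 2 mm. The small round reads 0.9 mm off by wrist but 3 mm by the coarse top view, so I'll take one closer look from two orientations.

Run:
```python
from h import *
x=(628.2,-193.6,0)
for k,(pos,a) in enumerate((([600,-190,150],-90),([628,-193,150],-40),([628,-193,150],-140))):
    try: manip.reach(pos,down(deg(a)))
    except manip.IKError as e: print(e); continue
    manip.wait(.2); snap(f"c{k}"); P,p,d=loadw(f"c{k}"); check("sr",P,p,0,x0=x)
    C=cloud(P,d); m=(abs(C[...,2]-42)<8)&(np.hypot(C[...,0]-628,C[...,1]+193)<30); print("depth top",m.sum(),cv2.minEnclosingCircle(C[m][:,:2].astype(np.float32)))
print(manip.read_state()["t"])
```

```text
sr  mould [ 629.448 -193.634    0.   ] 58 bat [ 628.138 -193.491    0.   ] 218 diff mm [ 1.31 -0.14] deg 0.0
depth top 746 ((629.0791015625, -193.8007354736328), 13.827486991882324)
sr  mould [ 629.282 -193.356    0.   ] 138 bat [ 628.106 -194.375    0.   ] 235 diff mm [1.18 1.02] deg 0.0
depth top 711 ((629.2463989257812, -193.94680786132812), 13.888333320617676)
sr  mould [ 629.147 -193.398    0.   ] 67 bat [ 628.16  -193.108    0.   ] 233 diff mm [ 0.99 -0.29] deg 0.0
depth top 707 ((628.4017944335938, -193.72630310058594), 14.131595611572266)
56.175
```

About 1 mm off centre in every close view, which is good enough. I'll withdraw and hand in.

Run:
```python
from h import *
s=manip.read_state(); p=s["tcp_pos"]; manip.move_l([p[0],p[1],240]); manip.wait(.3); print(manip.read_state()["t"]); print(manip.hand_in())
```

```text
57.225
the job is handed in; nothing more can be done
None
```

I took the stack apart from the top, and each mould now stands upright on its own bat. I handed the job in at about 57 s, with the arm clear of everything.

These are the offsets from the bat centre in my last checks. For the moulds that have a direction, the angle to the bat edges is included:

| Mould | Close wrist-camera view | Coarse top view |
|---|---|---|
| Small round | about 1 mm (0.9–1.6 mm over four views) | 3.3 mm |
| Large round | 0.8 mm | 1.5 mm |
| Square | 0.9 mm, 0.3° | 0.6 mm, 0.8° |
| Oblong | 0.7 mm, 0.4° | 2.0 mm, 1° |

- **Disagreements:** The top view put the small round about 3 mm off, but its fit there was poor at 3 mm per pixel, so I trusted the close views. One earlier wrist view of the square read 2.3 mm. A better-placed second view gave the 0.9 mm above. An early top-view check of the small round failed altogether, probably because the arm blocked the camera.
- **Bystanders:** The arm did not handle the rib, the tape measure or the orange look-alike. All three look to be where they started in the last top picture; I did not measure this.

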